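# Hold a block of cheese to the counter scanner

### The job

Take the oblong block of cheese out of the tray and hold it in the air in front of the counter scanner so that the label on its underside can be read: underside facing the glass and square to it, centred on the glass, about 6 cm off it, the block's long side running along the window's long side. Finish there still holding it steady in the gripper; do not touch the scanner, and leave the other cheeses and the tub where they are.

Things in the scene. Friction and masses are not known exactly. Their poses are not given: they have to be found in the camera images.
- cheese_block: The oblong block of hard cheese, a straight-sided pale yellow bar 96 mm long (its x axis), 46 mm wide (y) and 50 mm tall (z), about 0.23 kg, firm. Origin: centre of its underside, where its paper barcode label is. It starts lying on the tray's floor, label down, in any of the three places along the tray, long side roughly across the tray.
- block_top (a point): Centre of the block's top face, 50 mm above the block's origin; same axes.
- tray: Fixed open metal tray 220 mm (its x) by 360 mm (its y), 28 mm high, wall and floor 4 mm thick. Origin: centre of its underside, on the counter, so the cheeses stand 4 mm above the counter. The three cheeses stand in a row along its y, about 115 mm apart, in any order.
- cheese_round: Bystander in the tray: round cheese, 66 mm across, 44 mm tall, paper disc on top. Origin: centre of its underside.
- cheese_wedge: Bystander in the tray: wedge of cheese 76 mm long (x), 64 mm wide at its back (-x end) narrowing to a nose at +x, 42 mm tall. Origin: centre of its underside.
- dip_tub: Bystander: small closed white tub with a grey lid, 74 mm across, 58 mm tall, standing on the counter in front of the scanner, on the robot's side. Origin: centre of its underside.
- scanner: Fixed black counter scanner: foot 120 by 130 by 14 mm, neck, and a head 140 mm wide. Origin: on the counter, straight below the centre of the glass.
- scan_window: The scanner's dark glass, 110 mm (its y, level) by 60 mm (its x, up the slope, away from the robot), in a flat head 140 by 90 mm, 36 mm thick. Origin: centre of the glass on its outer face, 115 mm above the counter. z: straight out of the glass, 30 degrees off vertical, leaning towards the robot's side.
Not all that is in view belongs to the job. Leave any black look-alike of the cheese_block alone.

How it is judged:
By the outcome, as a careful person would: the job done as asked, in the order asked, and still so for the second after the job is handed in, while the arm keeps its last pose, push and grip.
It also fails if it takes over 38 s, if anything falls off the work surface, if the arm or the gripper's body presses on something with over 40 N, if the wrist force passes 120 N, or if a joint passes its speed limit or range.

### The arm

A 6-joint arm with a two-finger parallel gripper is mounted at the origin on the work surface. World frame = base frame: x ahead of the robot, y to its left, z up, the work surface at z = 0. Lengths are in m, angles in rad, forces in N, time in s.
With the tool pointing down it reaches from about 0.35 to 0.975 m from the base axis. Payload 4.9 kg.
Tool frame: the origin (TCP) lies at the very end of the fingers, on their centre line; the grasp point (between the pads) lies manip.grip_point_offset behind it (manip.grip_point_offset is the distance from the TCP to the grasp point, in m); z points along the fingers, y is the line along which they close (so a half turn about z gives the same grasp; the last joint's range is limited). The gripper opens to 85 mm and grips with 20 to 120 N. Pads are 22 mm wide; open, the fingers measure 114 mm over their backs; the gripper's body (76 mm by 85 mm) begins 54 mm behind the grasp point. The pads swing forward as they close: fully open they stand 13 mm farther back than shut.
Start: joints at [1.031, 0.053, 1.613, -0, 1.476, -0.119], TCP at [0.255, 0.57, 0.231] pointing down, gripper open.
Joint ranges: [-3.01, 3.01], [-1.01, 2.22], [0.06, 2.58], [-1.02, 4.17], [0.09, 2.62], [-3.14, 3.14]. Speed limits (rad/s): [2.57, 2.57, 3.14, 3.14, 3.14, 3.14].

### API

Orientations are given as a unit quaternion [w, x, y, z].
In Python, from plant import manip gives the robot as it stands.
- The arm moves only by the shell command python3 -m crank 'ROWS' [OPENING]. ROWS is JSON, a list of rows, each an object of numbers: "x", "y", "z": the shift along the tool's x, y, z in cm; "turn": the turn about the tool's z in rad. In form: [{"x": .., "y": .., "z": .., "turn": ..}, ...]. A call has 1 to 5 rows; each row shifts and turns the commanded pose from where the row before left it, along the tool's axes as they then stand; what a row does not reach is not made up. A row lasts 1/10 s, in which the tool goes at most 50 mm and 8.59 degrees, less where a joint would pass 70% of its speed; a pose out of reach is approached as far as the arm can. A call with a gripper value outside its range is refused whole. OPENING is the opening in per cent of the stroke, from 0 (shut) to 100 (fully open), set as the call begins (- or left out, the last holds). The fingers move at their own pace and stop on an object; the grip force is fixed at half the most. Time passes only in rows, so rows that do not move let the fingers close. It gives the time, the measured TCP pose, the force, the opening and the grip force at its end, in the units of the state.
- manip.state(): the state, without advancing time (a new reading comes with each control period).
- manip.grab_frame(name): name is "side" or "top" or "wrist"; returns (picture, depth): 400x640x3 uint8, red, green, blue; 400x640 float32, m along the optical axis (not along the pixel's ray), 0 where there is no reading.
- manip.camera_model(name): a dict with "mtx" (3x3 intrinsics, pixels), "world_to_cam" (4x4, takes a point from world to camera coordinates). Camera axes: x right, y down, z forward; pixel columns grow to the right and rows downward; lengths in m; the calibration is good to about 2 mm. The wrist camera is an equidistant fisheye: a pixel r from the principal point sees the ray r / f radians off the axis. A picture is of the moment at which its call begins: read the wrist's pose just before it. camera_model takes no time and is no camera call; for the wrist camera it gives the pose at the moment of the call.
- manip.job_done(): hands the job in; it is judged then, once.
The state is a dict: "time": time; "joint_pos": joint angles; "joint_vel": joint speeds; "joint_efforts": joint torques, N m; "tool_pos": TCP position; "tool_rot": TCP orientation; "contact_force": force on the tool from outside, world axes, zero at the start; "ft_torque": the same for the moment, N m; "gripper_width": opening from 0.0 (shut) to 1.0 (fully open); "grasp_force": force on a finger pad.
Only numpy, scipy, OpenCV 4.12 (cv2) and the standard library are available. Lean on these libraries where they do the work, as an engineer would, in place of code of your own. Each camera call takes 0.05 s, during which the arm holds its last target. There are 200 camera calls.

## Working session

There is one attempt and no reset: what is moved stays moved. The work goes in short steps, Python scripts to look and compute and a shell command to move; the robot and the scene stay as the last step left them, time stands still between calls to the robot, and variables do not carry over. Pictures are saved under pics/ and viewed, at most 10 in all, crops included, and the job is handed in when it is done.

```bash
mkdir -p pics; ls; python3 - <<'E'
from plant import manip
import cv2,numpy as np
print(manip.grip_point_offset, manip.state())
ims=[]
for n in("side","top"):
    p,d=manip.grab_frame(n); np.savez(f"pics/{n}0.npz",p=p,d=d,**manip.camera_model(n))
    cv2.imwrite(f"pics/{n}0.png",p[...,::-1])
    print(n,manip.camera_model(n))
E
```

```text
pics
0.0187 {'time': 0.0, 'joint_pos': array([ 1.03101323e+00,  5.33640284e-02,  1.61430737e+00, -1.60529527e-05,
        1.47602222e+00, -1.19012793e-01]), 'joint_vel': array([ 0.00087476, -0.00245565, -0.00068455,  0.00089551, -0.00151518,
       -0.00092172]), 'joint_efforts': array([ 1.43127777e-04, -3.93699002e+01, -3.70168018e+01, -1.09581106e-04,
        6.93650421e-03,  2.41871589e-05]), 'tool_pos': array([0.25497185, 0.56993009, 0.2300506 ]), 'tool_rot': array([-3.32242897e-04,  2.08835708e-01,  9.77950174e-01, -9.96589718e-04]), 'contact_force': array([ 0.40990299,  0.01514764, -0.396712  ]), 'ft_torque': array([ 0.02277747,  0.04156333, -0.02001551]), 'grasp_force': 0.0, 'gripper_width': 1.000489377971031}
side {'mtx': array([[394.67230282,   0.        , 322.67765553],
       [  0.        , 394.67230282, 195.64811371],
       [  0.        ,   0.        ,   1.        ]]), 'world_to_cam': array([[ 0.97878142, -0.20426763,  0.01617615, -0.56957061],
       [-0.12960931, -0.67831854, -0.72324642,  0.19453408],
       [ 0.15870842,  0.70580358, -0.69040057,  0.96431786],
       [ 0.        ,  0.        ,  0.        ,  1.        ]])}
top {'mtx': array([[429.63952542,   0.        , 317.9465153 ],
       [  0.        , 429.63952542, 197.37447199],
       [  0.        ,   0.        ,   1.        ]]), 'world_to_cam': array([[ 0.03715512, -0.99930317, -0.00355848,  0.06146621],
       [-0.97823913, -0.03564409, -0.20439595,  0.63255377],
       [ 0.20412669,  0.0110754 , -0.97888183,  1.1493322 ],
       [ 0.        ,  0.        ,  0.        ,  1.        ]])}
```

View pics/top0.png

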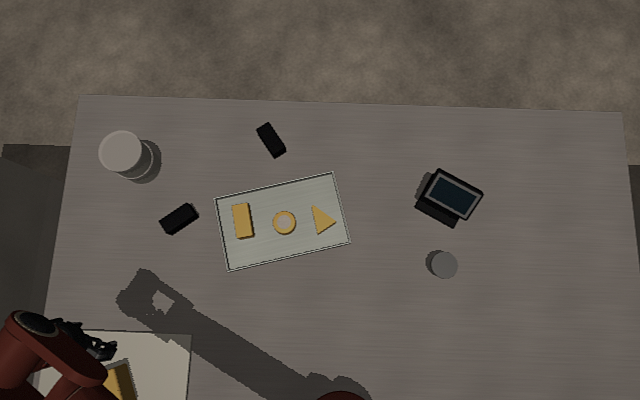

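View pics/side0.png

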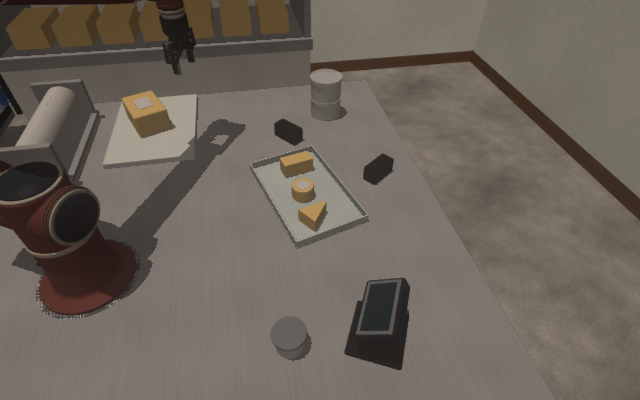

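The candidates, by pixel in the top view:
- Yellow bar at (243,220)
- Black bars at (271,140) and (179,218)
- Round at (284,222)
- Wedge at (322,220)
- Big labelled block on the board at (120,380)

I choose the yellow bar in the tray. In the top view the scanner glass is at (455,195) and the tub at (442,264). Next I'll measure and take a close crop.

```bash
cat > h.py <<'E'
import numpy as np,cv2
def load(n):
    z=np.load(f"pics/{n}.npz"); return z["p"],z["d"],z["mtx"],z["world_to_cam"]
def cloud(d,K,T):
    v,u=np.mgrid[:d.shape[0],:d.shape[1]]
    P=np.stack([(u-K[0,2])/K[0,0]*d,(v-K[1,2])/K[1,1]*d,d],-1)
    return (P-T[:3,3])@T[:3,:3]
def ray(uv,K,T,h):
    r=np.linalg.inv(K)@[*uv,1]@T[:3,:3]; c=-T[:3,:3].T@T[:3,3]
    return c+r*(h-c[2])/r[2]
E
python3 - <<'E'
from h import *
for n in("top0","side0"):
    p,d,K,T=load(n); W=cloud(d,K,T); hsv=cv2.cvtColor(p,cv2.COLOR_RGB2HSV)
    m=((hsv[...,1]>110)&(hsv[...,0]>10)&(hsv[...,0]<35)&(W[...,2]>.046)&(W[...,2]<.062)&(d>0)).astype(np.uint8)
    c,l,st,ce=cv2.connectedComponentsWithStats(m)
    for i in range(1,c):
        if st[i,4]>60:
            q=W[l==i]; r=cv2.minAreaRect((q[:,:2]*1000).astype(np.float32))
            print(n,ce[i].round(),st[i,4],"c",q.mean(0).round(4),"rect",np.round(r[0],1),np.round(r[1],1),round(r[2],1))
    # glass: bluish dark at height ~.115
    g=((hsv[...,0]>95)&(hsv[...,0]<125)&(hsv[...,1]>50)&(W[...,2]>.08)&(W[...,2]<.15)&(d>0)).astype(np.uint8)
    c,l,st,ce=cv2.connectedComponentsWithStats(g)
    for i in range(1,c):
        if st[i,4]>150:
            q=W[l==i]; U=np.linalg.svd(q-q.mean(0),full_matrices=0)[2]
            print(n,"glass",ce[i].round(),st[i,4],q.mean(0).round(4),U.round(3).tolist())
            r=cv2.minAreaRect(((q-q.mean(0))@U[:2].T*1000).astype(np.float32));print(np.round(r[0],1),np.round(r[1],1),r[2])
            ctr=q.mean(0)+np.array(r[0])/1000@U[:2];print("ctr",ctr.round(4))
    t=((hsv[...,1]<60)&(W[...,2]>.05)&(W[...,2]<.066)&(W[...,1]<-.1)).astype(np.uint8)
    c,l,st,ce=cv2.connectedComponentsWithStats(t)
    for i in range(1,c):
        if st[i,4]>150: print(n,"tub",ce[i].round(),W[l==i].mean(0).round(3))
p=load("top0")[0]; cv2.imwrite("pics/crop0.png",cv2.resize(p[165:280,200:360,::-1],None,fx=4,fy=4,interpolation=cv2.INTER_CUBIC))
E
python3 -m crank --help | head -40
```

```text
top0 [242. 220.] 521 c [0.5589 0.2979 0.0539] rect [559.6 298.4] [95.2 44.1] 12.9
top0 [321. 219.] 166 c [0.572  0.075  0.0478] rect [577.7  69.6] [75.3 50.3] 15.9
top0 [283. 222.] 176 c [0.5577 0.1801 0.0487] rect [559.1 179.5] [60.5 61.6] 61.2
top0 [125. 382.] 101 c [0.1188 0.5711 0.0538] rect [118.9 571.1] [92.7  4.9] 23.7
top0 glass [452. 195.] 857 [ 0.6378 -0.2786  0.1154] [[-0.464, -0.886, -0.006], [-0.766, 0.405, -0.499], [0.444, -0.227, -0.867]]
[-0.4  0.6] [ 59. 108.] 89.91864776611328
ctr [ 0.6376 -0.2779  0.1151]
top0 tub [443. 265.] [ 0.455 -0.267  0.057]
side0 [296. 159.] 320 c [0.557  0.291  0.0539] rect [556.8 294. ] [93.7 48.1] 13.1
side0 [302. 185.] 130 c [0.5573 0.1721 0.0485] rect [556.4 175.4] [59.4 61. ] 29.6
side0 [313. 211.] 172 c [0.5684 0.0675 0.0475] rect [577.2  64. ] [78.  54.2] 18.6
side0 tub [288. 333.] [ 0.453 -0.274  0.059]invalid input: not JSON, or not a number
```

View pics/crop0.png

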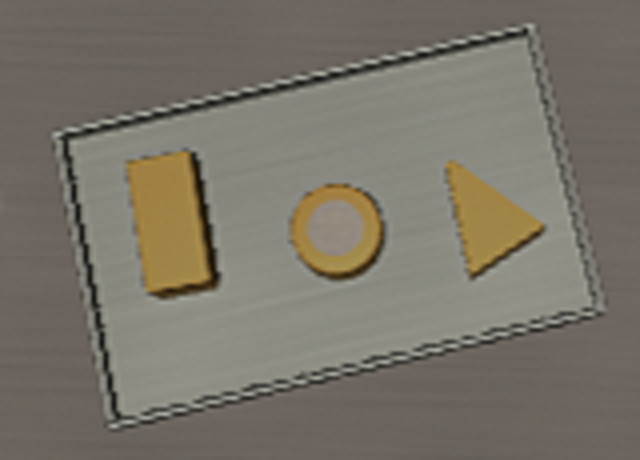

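The crop shows a plain bar, square-sided and pale yellow, at the tray's left end, with the round and the wedge beside it. It measures 95×44 mm with its top at z = 0.054, so the choice holds. The bar centre is (0.559, 0.297) with its long axis at +13°. The glass is at (0.638, -0.278, 0.115) with a 30° tilt. Going above the bar now.

```bash
python3 -m crank '[{"x":-3.89,"y":-1.25,"z":0.7},{"x":-3.89,"y":-1.25,"z":0.7},{"x":-3.89,"y":-1.25,"z":0.7},{"x":-3.89,"y":-1.25,"z":0.7},{"x":-3.89,"y":-1.25,"z":0.7}]' 75
python3 -m crank '[{"x":-3.89,"y":-1.25,"z":0.7},{"x":-3.89,"y":-1.25,"z":0.7},{"x":-3.89,"y":-1.25,"z":0.7},{"x":-3.89,"y":-1.25,"z":0.7},{"x":-3.89,"y":-1.25,"z":0.7}]'
python3 -m crank '[{"turn":-0.129},{"turn":-0.129},{"turn":-0.129},{"turn":-0.129},{"turn":-0.129}]'
python3 - <<'E'
from plant import manip
import cv2,numpy as np
s=manip.state();print(s["time"],s["tool_pos"],s["tool_rot"],s["joint_pos"])
m=manip.camera_model("wrist")
p,d=manip.grab_frame("wrist"); np.savez("pics/wrist1.npz",p=p,d=d,**m); print(m)
cv2.imwrite("pics/wrist1.png",p[...,::-1])
E
```

```text
0.1 [0.25500564 0.57000975 0.23017136] [-3.03496482e-04  2.08846811e-01  9.77947937e-01 -8.66435186e-04] [ 1.03101907e+00  5.33197850e-02  1.61415104e+00  1.39145116e-05
  1.47595788e+00 -1.18987173e-01]
{'mtx': array([[309.70691629,   0.        , 318.67391315],
       [  0.        , 309.70691629, 199.86879956],
       [  0.        ,   0.        ,   1.        ]]), 'world_to_cam': array([[ 0.40812319,  0.91292502, -0.00183399, -0.62365432],
       [ 0.87594694, -0.39102458,  0.28251855, -0.03589598],
       [ 0.25720112, -0.11690885, -0.95926008,  0.37937272],
       [ 0.        ,  0.        ,  0.        ,  1.        ]])}schema error: expected keys x, y, z, turn
schema error: expected keys x, y, z, turn
schema error: expected keys x, y, z, turn
```

View pics/wrist1.png

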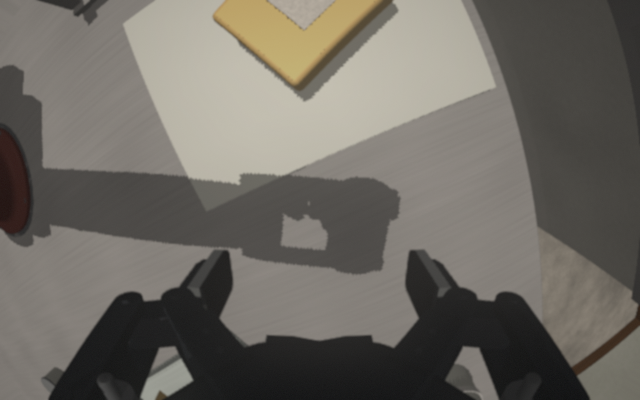

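All four keys are required in every row, so the arm hasn't moved. The picture only shows the bench under the start pose.

```bash
python3 -m crank '[{"x":-3.89,"y":-1.25,"z":0.7,"turn":0},{"x":-3.89,"y":-1.25,"z":0.7,"turn":0},{"x":-3.89,"y":-1.25,"z":0.7,"turn":0},{"x":-3.89,"y":-1.25,"z":0.7,"turn":0},{"x":-3.89,"y":-1.25,"z":0.7,"turn":0}]' 75
python3 -m crank '[{"x":-3.89,"y":-1.25,"z":0.7,"turn":0},{"x":-3.89,"y":-1.25,"z":0.7,"turn":0},{"x":-3.89,"y":-1.25,"z":0.7,"turn":0},{"x":-3.89,"y":-1.25,"z":0.7,"turn":0},{"x":-3.89,"y":-1.25,"z":0.7,"turn":0}]'
python3 -m crank '[{"x":0,"y":0,"z":0,"turn":-0.129},{"x":0,"y":0,"z":0,"turn":-0.129},{"x":0,"y":0,"z":0,"turn":-0.129},{"x":0,"y":0,"z":0,"turn":-0.129},{"x":0,"y":0,"z":0,"turn":-0.129}]'
python3 - <<'E'
from plant import manip
import cv2,numpy as np
s=manip.state();print(s["time"],s["tool_pos"],s["tool_rot"],s["joint_pos"])
m=manip.camera_model("wrist")
p,d=manip.grab_frame("wrist"); np.savez("pics/wrist2.npz",p=p,d=d,**m)
cv2.imwrite("pics/wrist2.png",p[...,::-1])
E
```

```text
time: 0.65
tool_pos: [0.4081, 0.4326, 0.1957]
tool_rot: [-0.0, 0.209, 0.978, -0.0]
contact_force: [0.1, 0.1, -0.2]
gripper_width: 0.752
grasp_force: 0.0
time: 1.15
tool_pos: [0.5602, 0.2961, 0.1606]
tool_rot: [-0.0, 0.209, 0.978, -0.0]
contact_force: [-0.5, -0.1, 0.1]
gripper_width: 0.75
grasp_force: 0.0
time: 1.65
tool_pos: [0.5591, 0.2973, 0.1607]
tool_rot: [-0.0, -0.114, 0.993, -0.0]
contact_force: [-0.6, 0.6, 0.5]
gripper_width: 0.748
grasp_force: 0.0
1.65 [0.55907293 0.29726212 0.16073606] [-4.67816954e-04 -1.14414948e-01  9.93432932e-01 -1.04411401e-04] [ 3.71218721e-01  1.23686718e-01  1.65740336e+00  3.62173247e-05
  1.36146057e+00 -1.42891730e+00]
```

View pics/wrist2.png

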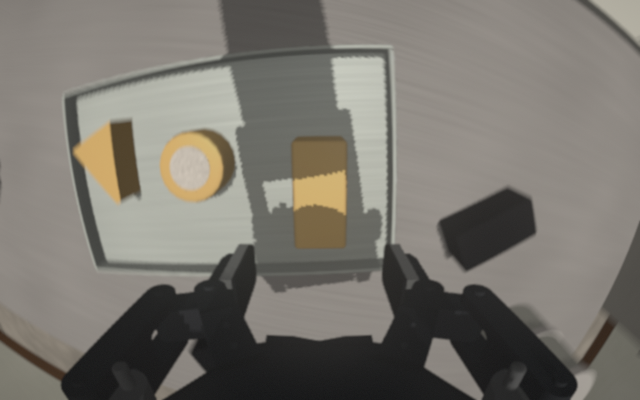

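From above, the bar shows at (320,192), centred between the fingers and square to them. The wall is at x≈390, and the other cheeses are well clear. A quick numeric check before I descend.

```bash
python3 - <<'E'
from h import *
p,d,K,T=load("wrist2"); v,u=np.mgrid[:400,:640]
x=(u-K[0,2])/K[0,0]; y=(v-K[1,2])/K[1,1]; r=np.hypot(x,y)+1e-9; s=np.tan(r)/r
W=(np.stack([x*s*d,y*s*d,d],-1)-T[:3,3])@T[:3,:3]
hsv=cv2.cvtColor(p,cv2.COLOR_RGB2HSV)
m=((hsv[...,1]>90)&(W[...,2]>.048)&(W[...,2]<.060)&(u>280)&(u<360)).astype(np.uint8)
q=W[m>0]; R=cv2.minAreaRect((q[:,:2]*1000).astype(np.float32)); print(m.sum(),R,q[:,2].mean())
E
```

```text
5599 ((556.415283203125, 297.69677734375), (94.32352447509766, 45.38462829589844), 13.160924911499023) 0.0540143008685609
```

```bash
python3 -m crank '[{"x":0.2,"y":0,"z":3.5,"turn":0},{"x":0,"y":0,"z":3.5,"turn":0},{"x":0,"y":0,"z":3.5,"turn":0},{"x":0,"y":0,"z":3,"turn":0},{"x":0,"y":0,"z":1.3,"turn":0}]'
python3 -m crank '[{"x":0,"y":0,"z":0,"turn":0},{"x":0,"y":0,"z":0,"turn":0},{"x":0,"y":0,"z":0,"turn":0},{"x":0,"y":0,"z":0,"turn":0},{"x":0,"y":0,"z":0,"turn":0}]' 0
python3 -m crank '[{"x":0,"y":0,"z":0,"turn":0},{"x":0,"y":0,"z":0,"turn":0},{"x":0,"y":0,"z":0,"turn":0}]'
```

```text
time: 2.2
tool_pos: [0.5547, 0.2959, 0.0092]
tool_rot: [-0.003, -0.111, 0.994, -0.001]
contact_force: [-0.8, -0.3, -0.8]
gripper_width: 0.753
grasp_force: 0.0
time: 2.7
tool_pos: [0.558, 0.2973, 0.0145]
tool_rot: [0.001, -0.112, 0.994, 0.0]
contact_force: [0.9, 0.1, -1.4]
gripper_width: 0.531
grasp_force: 63.6
time: 3.0
tool_pos: [0.5573, 0.297, 0.0133]
tool_rot: [0.0, -0.112, 0.994, 0.0]
contact_force: [-0.2, -0.4, -2.8]
gripper_width: 0.531
grasp_force: 63.6
```

Gripped: the opening reads 45 mm with 64 N on the pad. Next I lift, then turn the long side to the window's azimuth (+2.277 rad) while rising.

```bash
python3 -m crank '[{"x":0,"y":0,"z":-1,"turn":0},{"x":0,"y":0,"z":-2,"turn":0},{"x":0,"y":0,"z":-2.5,"turn":0},{"x":0,"y":0,"z":-2.5,"turn":0},{"x":0,"y":0,"z":-3,"turn":0}]'
python3 -m crank '[{"x":0,"y":0,"z":-3,"turn":0.1423},{"x":0,"y":0,"z":-3,"turn":0.1423},{"x":0,"y":0,"z":-3,"turn":0.1423},{"x":0,"y":0,"z":-3,"turn":0.1423},{"x":0,"y":0,"z":-3,"turn":0.1423}]'
python3 -m crank '[{"x":0,"y":0,"z":-3,"turn":0.1423},{"x":0,"y":0,"z":-3,"turn":0.1423},{"x":0,"y":0,"z":-3,"turn":0.1423},{"x":0,"y":0,"z":-2,"turn":0.1423},{"x":0,"y":0,"z":-1,"turn":0.1423}]'
python3 -m crank '[{"x":0,"y":0,"z":0,"turn":0.1423},{"x":0,"y":0,"z":0,"turn":0.1423},{"x":0,"y":0,"z":0,"turn":0.1423},{"x":0,"y":0,"z":0,"turn":0.1423},{"x":0,"y":0,"z":0,"turn":0.1423}]'
python3 -m crank '[{"x":0,"y":0,"z":0,"turn":0.1423},{"x":-2,"y":1.2,"z":0,"turn":0},{"x":-4,"y":2.4,"z":0,"turn":0},{"x":-4,"y":2.4,"z":0,"turn":0},{"x":-4,"y":2.4,"z":0,"turn":0}]'
python3 -m crank '[{"x":-4,"y":2.4,"z":0,"turn":0},{"x":-4,"y":2.4,"z":0,"turn":0},{"x":-4,"y":2.4,"z":0,"turn":0},{"x":-4,"y":2.4,"z":0,"turn":0},{"x":-4,"y":2.4,"z":0,"turn":0}]'
```

```text
time: 3.5
tool_pos: [0.5568, 0.2968, 0.1242]
tool_rot: [-0.001, -0.112, 0.994, -0.0]
contact_force: [1.1, -0.5, -1.6]
gripper_width: 0.532
grasp_force: 63.6
time: 4.0
tool_pos: [0.5571, 0.297, 0.2754]
tool_rot: [0.0, 0.244, 0.97, 0.0]
contact_force: [0.2, 1.1, -2.7]
gripper_width: 0.533
grasp_force: 63.9
time: 4.5
tool_pos: [0.5576, 0.2972, 0.3975]
tool_rot: [0.001, 0.567, 0.824, 0.002]
contact_force: [-1.0, 0.3, -1.1]
gripper_width: 0.529
grasp_force: 63.9
time: 5.0
tool_pos: [0.5571, 0.2969, 0.394]
tool_rot: [0.0, 0.818, 0.575, 0.0]
contact_force: [-0.0, -0.0, -1.9]
gripper_width: 0.531
grasp_force: 63.9
time: 5.5
tool_pos: [0.5664, 0.1326, 0.3941]
tool_rot: [0.0, 0.855, 0.518, 0.0]
contact_force: [0.6, -0.4, -1.8]
gripper_width: 0.533
grasp_force: 63.9
time: 6.0
tool_pos: [0.5801, -0.1006, 0.3943]
tool_rot: [0.0, 0.855, 0.518, 0.0]
contact_force: [0.3, -0.2, -1.5]
gripper_width: 0.53
grasp_force: 63.9
```

```bash
python3 -m crank '[{"x":-4,"y":2.4,"z":0,"turn":0},{"x":-4,"y":2.4,"z":0,"turn":0},{"x":-4,"y":2.4,"z":0,"turn":0},{"x":-4,"y":2.4,"z":0,"turn":0},{"x":-1.2,"y":0.6,"z":0,"turn":0}]'
python3 -m crank '[{"x":0,"y":4,"z":0,"turn":0},{"x":0,"y":4,"z":0,"turn":0},{"x":0,"y":4,"z":0,"turn":0},{"x":0,"y":4,"z":0,"turn":0},{"x":0,"y":4,"z":0,"turn":0}]'
python3 -c "
from plant import manip;print(manip.state()['joint_pos'].round(3))"
python3 -m crank '[{"x":0,"y":4,"z":0,"turn":0},{"x":0,"y":4,"z":0,"turn":0},{"x":0,"y":4,"z":0,"turn":0},{"x":0,"y":4,"z":0,"turn":0},{"x":0,"y":4,"z":0,"turn":0}]'
python3 -c "
from plant import manip;print(manip.state()['joint_pos'].round(3))"
```

```text
time: 6.5
tool_pos: [0.5903, -0.3026, 0.3928]
tool_rot: [0.0, 0.857, 0.516, -0.001]
contact_force: [0.1, 0.7, -2.3]
gripper_width: 0.536
grasp_force: 64.0
time: 7.0
tool_pos: [0.7697, -0.3909, 0.3941]
tool_rot: [0.0, 0.855, 0.518, 0.0]
contact_force: [1.5, -0.2, -1.0]
gripper_width: 0.533
grasp_force: 64.0
[-0.556  0.624  0.646  0.     1.872 -0.075]
time: 7.5
tool_pos: [0.8684, -0.4435, 0.3536]
tool_rot: [0.019, 0.855, 0.518, 0.012]
contact_force: [0.2, 0.2, -1.6]
gripper_width: 0.531
grasp_force: 66.2
[-0.55   1.051  0.063  0.005  1.983 -0.066]
```

The tool does tilt outward when pushed past its reach: j3 is at its stop and the tilt is about 2.6° in the wanted direction. I'll keep pushing out and up and see whether it builds up.

```bash
cat > t.py <<'E'
from plant import manip
import numpy as np
from scipy.spatial.transform import Rotation as R
s=manip.state();q=s["tool_rot"];M=R.from_quat([*q[1:],q[0]]).as_matrix()
n=np.array([-.444,.227,.867]);n/=np.linalg.norm(n)
z=M[:,2];az=lambda v:round(np.degrees(np.arctan2(v[1],v[0])),2)
print(s["time"],s["tool_pos"].round(4),"j",s["joint_pos"].round(3),"tilt",np.degrees(np.arccos(-z[2])).round(2),"az",az(z),"azx",az(M[:,0]),"xz",M[2,0].round(4),"err to glass deg",np.degrees(np.arccos(-z@n)).round(2))
E
python3 t.py; python3 -m crank '[{"x":0,"y":4,"z":0,"turn":0},{"x":0,"y":4,"z":0,"turn":0},{"x":0,"y":4,"z":0,"turn":0}]' >/dev/null; python3 t.py
python3 -m crank '[{"x":0,"y":2,"z":-4,"turn":0},{"x":0,"y":2,"z":-4,"turn":0},{"x":0,"y":2,"z":-4,"turn":0}]'>/dev/null; python3 t.py
```

```text
7.5 [ 0.8684 -0.4435  0.3536] j [-0.55   1.051  0.063  0.005  1.983 -0.066] tilt 2.57 az -25.39 azx 62.43 xz 0.0017 err to glass deg 27.34
7.8 [ 0.8948 -0.458   0.3367] j [-0.55   1.075  0.056  0.011  1.886 -0.065] tilt 7.15 az -26.89 azx 62.45 xz 0.0015 err to glass deg 22.76
8.1 [ 0.8705 -0.446   0.4325] j [-0.554  0.976  0.056  0.016  1.933 -0.066] tilt 10.17 az -26.95 azx 62.45 xz 0.0019 err to glass deg 19.74
```

It accumulates: 10° of tilt at the right azimuth. I'll keep going.

```bash
python3 -m crank '[{"x":0,"y":5,"z":0,"turn":0},{"x":0,"y":5,"z":0,"turn":0},{"x":0,"y":5,"z":0,"turn":0},{"x":0,"y":5,"z":0,"turn":0},{"x":0,"y":5,"z":0,"turn":0}]' >/dev/null; python3 t.py
python3 -m crank '[{"x":0,"y":5,"z":-1,"turn":0},{"x":0,"y":5,"z":-1,"turn":0},{"x":0,"y":5,"z":-1,"turn":0}]'>/dev/null; python3 t.py
```

```text
8.6 [ 0.9223 -0.4744  0.4024] j [-0.554  1.019  0.057  0.026  1.742 -0.064] tilt 18.6 az -27.06 azx 62.46 xz 0.0028 err to glass deg 11.3
8.9 [ 0.9356 -0.4829  0.4317] j [-0.556  0.999  0.055  0.033  1.669 -0.064] tilt 24.04 az -27.19 azx 62.44 xz 0.0028 err to glass deg 5.87
```

```bash
python3 -m crank '[{"x":0,"y":5,"z":-0.5,"turn":0},{"x":0,"y":5,"z":-0.5,"turn":0},{"x":0,"y":4,"z":0,"turn":0},{"x":0,"y":0,"z":0,"turn":0}]' >/dev/null; python3 t.py
```

```text
9.3 [ 0.9506 -0.4919  0.4492] j [-0.557  0.991  0.055  0.039  1.593 -0.064] tilt 28.83 az -27.25 azx 62.43 xz 0.0031 err to glass deg 1.08
```

```bash
python3 -m crank '[{"x":0,"y":3,"z":0,"turn":0},{"x":0,"y":0,"z":0,"turn":0}]' >/dev/null; python3 t.py
python3 -m crank '[{"x":0,"y":-1,"z":-0.5,"turn":0},{"x":0,"y":-2,"z":-1,"turn":0},{"x":0,"y":-3,"z":-1,"turn":0},{"x":0,"y":-4,"z":-1,"turn":0},{"x":0,"y":-4,"z":-1,"turn":0}]' ; python3 t.py
```

```text
9.5 [ 0.9542 -0.4939  0.4513] j [-0.557  0.991  0.056  0.041  1.576 -0.064] tilt 29.77 az -27.24 azx 62.43 xz 0.0032 err to glass deg 0.15
time: 10.0
tool_pos: [0.8249, -0.4261, 0.421]
tool_rot: [0.219, 0.827, 0.501, 0.135]
contact_force: [1.1, -0.6, -1.4]
gripper_width: 0.532
grasp_force: 66.3
10.0 [ 0.8249 -0.4261  0.421 ] j [-0.571  0.409  0.951  0.05   1.264 -0.092] tilt 29.81 az -27.24 azx 62.44 xz 0.0032 err to glass deg 0.13
```

The tool is now square to the glass within 0.2°. Next I slide parallel to the glass, staying about 14 cm off it.

```bash
python3 -m crank '[{"x":0.4,"y":-4,"z":0,"turn":0},{"x":0.4,"y":-4,"z":0,"turn":0},{"x":0.4,"y":-4,"z":0,"turn":0},{"x":0.4,"y":-4,"z":0,"turn":0},{"x":0.4,"y":-4,"z":0,"turn":0}]'>/dev/null ; python3 t.py
python3 -m crank '[{"x":0.4,"y":-4,"z":0,"turn":0},{"x":0.4,"y":-4,"z":0,"turn":0},{"x":0.4,"y":-3,"z":1,"turn":0},{"x":0.4,"y":-2,"z":1,"turn":0},{"x":0,"y":0,"z":0,"turn":0}]'>/dev/null ; python3 t.py
python3 - <<'E'
from plant import manip
import cv2,numpy as np
for n in("side","top"):
    m=manip.camera_model(n);p,d=manip.grab_frame(n); np.savez(f"pics/{n}3.npz",p=p,d=d,**m); cv2.imwrite(f"pics/{n}3.png",p[...,::-1])
p=cv2.imread("pics/side3.png")[180:400,230:470];q=cv2.imread("pics/top3.png")[130:290,370:530]
cv2.imwrite("pics/both3.png",np.hstack([cv2.resize(p,(400,367)),cv2.resize(q,(367,367))]))
E
```

```text
10.5 [ 0.6806 -0.3278  0.3213] j [-0.563  0.007  1.572  0.05   1.045 -0.095] tilt 29.78 az -27.24 azx 62.44 xz 0.0032 err to glass deg 0.15
11.0 [ 0.5957 -0.2646  0.2356] j [-0.548 -0.193  1.899  0.045  0.924 -0.084] tilt 29.37 az -27.14 azx 62.48 xz 0.0037 err to glass deg 0.54
```

View pics/both3.png

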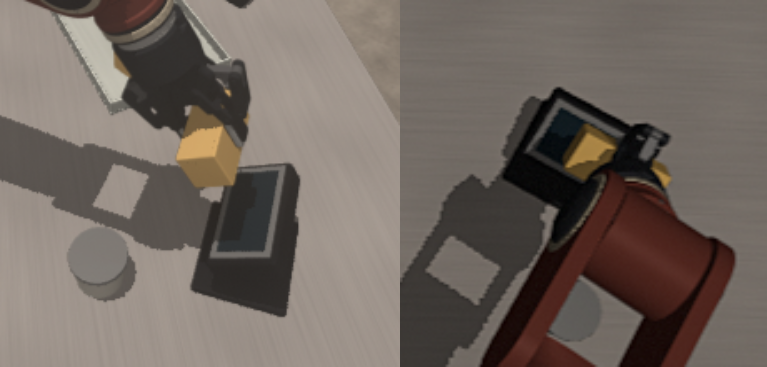

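The bar is held over the glass, long side along the window, with its end face at (210,155) in the left crop. The tub and tray are untouched. I'll measure the bar in the tool frame to check for slip.

```bash
python3 t.py; python3 - <<'E'
from h import *
from plant import manip
from scipy.spatial.transform import Rotation as R
s=manip.state();q=s["tool_rot"];M=R.from_quat([*q[1:],q[0]]).as_matrix()
for n in("side3","top3"):
    p,d,K,T=load(n); W=cloud(d,K,T); hsv=cv2.cvtColor(p,cv2.COLOR_RGB2HSV)
    L=(W-s["tool_pos"])@M*1000
    m=(hsv[...,1]>110)&(hsv[...,0]>10)&(hsv[...,0]<35)&(np.linalg.norm(L,axis=-1)<90)&(d>0)
    m=cv2.erode(m.astype(np.uint8),np.ones((2,2)))>0
    q=L[m]; print(n,m.sum(),"pct",np.percentile(q,[1,50,99],axis=0).round(1).tolist())
    # face normals from local clusters: end face / side faces
    for ax,val in((0,48),(0,-48),(1,23),(1,-23),(2,-41),(2,9)):
        o=[i for i in range(3) if i!=ax]
        f=q[(abs(q[:,ax]-val)<8)&(abs(q[:,o[0]])<[42,17,30][o[0]])&(abs(q[:,o[1]]+(16 if o[1]==2 else 0))<[42,17,20][o[1]])]
        if len(f)>25:
            A=np.c_[f[:,o],np.ones(len(f))]; c=np.linalg.lstsq(A,f[:,ax],rcond=None)[0]
            print(" face",ax,val,len(f),"med",np.median(f[:,ax]).round(1),"slopes deg",np.degrees(c[:2]).round(1))
g=np.array([.6376,-.278,.115]);nn=np.array([-.444,.227,.867]);nn/=np.linalg.norm(nn)
t=g+.0693*nn; print("target",t,"rows cm",((t-s["tool_pos"])@M*100).round(2))
E
```

```text
11.1 [ 0.5986 -0.2669  0.2408] j [-0.548 -0.192  1.891  0.045  0.923 -0.084] tilt 29.84 az -27.25 azx 62.44 xz 0.0031 err to glass deg 0.11
side3 1162 pct [[-51.3, -23.0, -41.0], [-39.7, 2.6, -33.7], [10.2, 18.3, 6.4]]
 face 0 -48 292 med -50.0 slopes deg [ 2.2 -0.1]
 face 1 23 179 med 17.6 slopes deg [-0.2 -0.2]
 face 2 -41 342 med -39.5 slopes deg [0.2 1.1]
top3 333 pct [[-45.1, -22.1, -70.8], [31.9, 7.6, -39.3], [48.6, 21.6, -9.4]]
 face 1 23 38 med 20.9 slopes deg [-0.1  0.3]
 face 2 -41 151 med -40.0 slopes deg [-0.3 -0.2]
target [ 0.60683624 -0.26227168  0.17507247] rows cm [ 0.77 -2.83  5.96]
```

There is no slip: the bar is square in the grip, with its top at -40 mm in the tool frame as expected. Final approach.

```bash
python3 -m crank '[{"x":0.37,"y":-1.4,"z":0,"turn":0},{"x":0.4,"y":-1.43,"z":1,"turn":0},{"x":0,"y":0,"z":2,"turn":0},{"x":0,"y":0,"z":2,"turn":0},{"x":0,"y":0,"z":0.96,"turn":0}]'>/dev/null
python3 -m crank '[{"x":0,"y":0,"z":0,"turn":0},{"x":0,"y":0,"z":0,"turn":0},{"x":0,"y":0,"z":0,"turn":0}]'; python3 t.py
python3 - <<'E'
from h import *
from plant import manip
m=manip.camera_model("side");p,d=manip.grab_frame("side"); np.savez("pics/side4.npz",p=p,d=d,**m)
from scipy.spatial.transform import Rotation as R
s=manip.state();q=s["tool_rot"];M=R.from_quat([*q[1:],q[0]]).as_matrix()
# glass in side0: flat points near the plane, split glass/frame by brightness
g=np.array([.6376,-.278,.115]);U=M.copy()
for n in("side0","top0"):
    p,d,K,T=load(n);L=(cloud(d,K,T)-g)@U*1000
    f=(abs(L[...,2])<8)&(abs(L[...,0])<75)&(abs(L[...,1])<50)&(d>0)
    gray=p.max(-1).astype(int); fr=f&(gray>80)   # light frame
    q=L[fr]; R2=cv2.minAreaRect(q[:,:2].astype(np.float32)); h=L[f]
    print(n,fr.sum(),"frame rect",np.round(R2[0],1),np.round(R2[1],1),round(R2[2],1),"head ext",np.percentile(h,[1,99],axis=0).round(0).tolist(),"plane z",np.median(L[f][:,2]).round(1))
p=load("side4")[0];cv2.imwrite("pics/side4.png",cv2.resize(p[200:400,230:470,::-1],None,fx=2.5,fy=2.5))
E
```

```text
time: 11.9
tool_pos: [0.6072, -0.2625, 0.1763]
tool_rot: [0.22, 0.826, 0.5, 0.135]
contact_force: [-0.1, 0.9, -2.0]
gripper_width: 0.531
grasp_force: 66.3
11.9 [ 0.6072 -0.2625  0.1763] j [-0.532 -0.118  1.938  0.039  0.801 -0.07 ] tilt 29.92 az -27.26 azx 62.43 xz 0.0031 err to glass deg 0.09
side0 461 frame rect [ 0.7 -1.7] [ 79.3 131.4] 89.5 head ext [[-73.0, -42.0, -3.0], [63.0, 44.0, 7.0]] plane z -0.6
top0 221 frame rect [-1.  0.] [122.1  73.2] 0.9 head ext [[-67.0, -44.0, -5.0], [69.0, 44.0, 7.0]] plane z 0.7
```

View pics/side4.png

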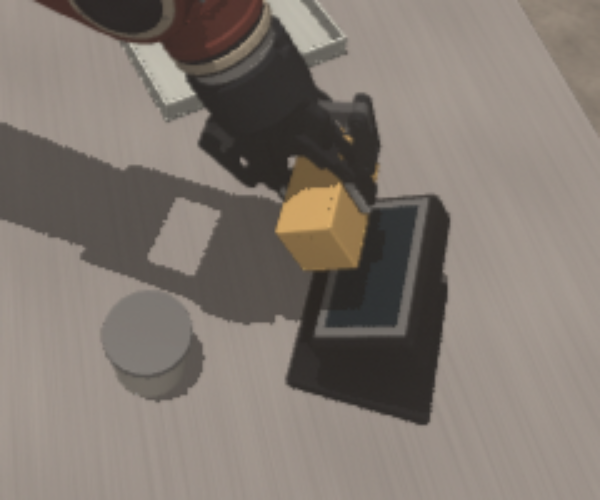

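The bar is held over the glass, parallel to it and about 6 cm off. Both views put the glass centre within a few mm of the bar's axis, nothing is touching, and the arm is steady. Handing in.

```bash
python3 -c "
from plant import manip;s=manip.state();print(s['tool_pos'],abs(s['joint_vel']).max());print(manip.job_done())"
```

```text
[ 0.60704718 -0.26239244  0.1761642 ] 0.008823553711324797
the job is handed in; nothing more can be done
None
```

The cheese block is held steady about 6 cm off the scanner glass, label side facing it, square to within about 0.1° by the arm's own pose and centred to a few mm; handed in at about 12 s, though while I pushed past full reach to tilt the tool, joint 3 read 0.055 against its listed 0.06 rad limit, and no verdict came back.

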